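# Ease a marble ball down a bedroom display rail

## Task

Pull the wooden gate knob out towards the robot so that the marble ball starts to roll down the brass rails, and let it run untouched until it has passed the wide middle cross-piece. Then catch it gently without gripping it: meet it with the fingertips moving downhill just ahead of it, run along with it for a moment, slow it to a stand on the lower half, at least 30 mm clear of the end stop, and hold it there for a good second. Then ease it down against the sprung end stop without driving the stop in, and leave it resting there, the gate out and the other things on the dresser undisturbed.

Things in the scene. Friction and masses are not known exactly. Their poses are not given: they have to be found in the camera images.
- rack: Fixed pale wood rack: base 130 x 600 mm with a 26 mm high rim, two brass rods (10 mm diameter, axes 36 mm apart) on cross-pieces. Origin: on the table, under the middle. Own y runs along the rods UPHILL (the ball rolls to -y), own x across, away from the robot (the gate knob is on the -x side), z up. A ball on the rods has its centre at own x = 0 and height 82 mm + 0.080 * y.
- ball: Polished marble ball, 64 mm diameter, nominally 0.35 kg (plus or minus 20 percent), free to roll on the two rods. Origin: its centre. It waits against the gate at the rack's own y = 200 mm. Rolling free it gains about 0.3 m/s per second at first, then less and less: about 0.17 to 0.26 m/s at the middle cross-piece and 0.2 to 0.3 m/s at the end (rolling resistance varies).
- gate (a joint): Sliding gate bar (brass, 12 x 12 mm) lying across the rods in front of the waiting ball: 0 is closed, grows as it is pulled towards the rack's own -x, 0.055 m is fully out. The ball is set free at about 0.045 m. It stays where it is left; friction about 1 N.
- gate_knob (a point): Top centre of the gate's upright wooden knob: 18 mm diameter, standing about 43 mm clear above the bar (bar top 43 mm below this point). It moves with the gate; closed it is 85 mm from the rods' middle line on the robot's side, at the rack's own y = 162 mm.
- rack_middle (a point): Middle of the wide (100 x 40 mm) cross-piece under the rods, own y = 20 mm. The ball must not be touched until its centre has passed this line. Tops of the rods: 27 mm below the ball's centre. All else there is lower, except the gate, its guide (top 6 mm above the ball's centre, own x -44 to -60 mm, own y 146 to 178 mm), the back stop and the end stop.
- rest_point (a point): Where the ball's centre is when it just touches the end stop: the rack's own y = -220 mm (it settles about 3 mm further).
- end_stop (a joint): Low sprung wooden bar (10 mm thick, 84 mm wide) across the lower end of the rods: 0 is out, grows as it is driven in downhill; spring about 100 N/m. The resting ball pushes it in about 3 mm; under 10 mm is gentle. Its top is 14 mm below the centre of the resting ball; fingertips under 12 mm below the ball's centre pass over it.
- bottle_vase: Clear glass bottle with dried stems, 74 mm diameter, 138 mm high (stems to 270 mm), loose; origin under its foot. Leave alone.
- dish: Small white ceramic bowl, 90 mm diameter, 28 mm high, loose, beyond the rack. Leave alone.
- candle: Candle jar with a wooden lid, 60 mm diameter, 60 mm high, loose, beyond the rack. Leave alone.
- sunglasses: Sunglasses, 120 mm wide, lying flat on the robot's side of the rack, about 10 mm high, loose. Leave alone.
- wood_bird: White carved bird on a wooden foot, 50 mm long, 70 mm high, loose, on the robot's side of the rack. Leave alone.
Things that resemble listed ones, but are neither listed nor needed, are in the scene too. Leave any blue look-alike of the ball alone.

How it is judged:
By the outcome, as a careful person would: the job done as asked, in the order asked, and still so for the second after the job is handed in, with the robot touching nothing.
It also fails if it takes over 35 s, if anything falls off the work surface, if the arm or the gripper's body presses on something with over 40 N, if the wrist force passes 120 N, or if a joint passes its speed limit or range.

## Robot

A 6-joint arm with a two-finger parallel gripper is mounted at the origin on the work surface. World frame = base frame: x ahead of the robot, y to its left, z up, the work surface at z = 0. Lengths are in m, angles in rad, forces in N, time in s.
With the tool pointing down it reaches from about 0.275 to 0.975 m from the base axis. Payload 8.4 kg.
Tool frame: the origin (TCP) lies at the very end of the fingers, on their centre line; the grasp point (between the pads) lies 19 mm behind it; z points along the fingers, y is the line along which they close (so a half turn about z gives the same grasp; the last joint's range is limited). The gripper opens to 92 mm and grips with 3 to 60 N. Pads are 20 mm wide; open, the fingers measure 128 mm over their backs; the gripper's body (75 mm by 189 mm) begins 69 mm behind the grasp point.
Start: joints at [-1.345, 0.353, 1.633, -0, 1.155, -0.002], TCP at [0.141, -0.609, 0.215] pointing down, gripper open.
Joint ranges: [-2.63, 2.63], [-0.92, 2.1], [0.06, 2.66], [-1.3, 4.44], [0, 2.69], [-3.02, 3.02]. Speed limits (rad/s): [2.22, 2.22, 2.79, 3.14, 3.14, 3.14].

## Interface

Orientations are given as a rotation vector (axis times angle).
In Python, from plant import robot gives the robot as it stands.
- The arm moves only by the tool servo_tool, never from a script. Its argument "moves" is a list of rows, each a list of 7 numbers: the shift along the world's x, y, z each as a share of 150 mm, from -1 to 1, then the turn, a rotation vector about the world's x, y, z each as a share of pi/4 rad, from -1 to 1, then the closure, from -1 (fully open) to 1 (shut). A call has 1 to 5 rows; each row shifts and turns the commanded pose from where the row before left it; what a row does not reach is not made up. A row lasts 1/10 s, in which the tool goes at most 50 mm and 8.59 degrees, less where a joint would pass 70% of its speed; a pose out of reach is approached as far as the arm can. A call with a number of a shift or a turn outside -1 to 1 is refused whole. A call with a gripper value outside its range is refused whole. The fingers move at their own pace and stop on an object; "newtons" is the grip in N (left out, the last holds). Time passes only in rows, so rows that do not move let the fingers close. It gives the time, the measured TCP pose, the force, the opening and the grip force at its end, in the units of the state.
- robot.get_state(): the state, without advancing time (a new reading comes with each control period).
- robot.grab_frame(name): name is "side" or "top"; returns a dict with "img" (420x560x3 uint8, red, green, blue), "range_z" (420x560 float32, m along the optical axis (not along the pixel's ray), 0 where there is no reading), "mtx" (3x3 intrinsics, pixels), "rvec" (rotation vector, rad) and "tvec" (3), from world to camera coordinates, as OpenCV has them. Camera axes: x right, y down, z forward; pixel columns grow to the right and rows downward; lengths in m; the calibration is good to about 2 mm. A picture is of the moment at which its call begins.
- robot.close_job(): hands the job in; it is judged then, once.
The state is a dict: "time_s": time; "qpos": joint angles; "joint_vel": joint speeds; "joint_efforts": joint torques, N m; "eef_pos": TCP position; "tool_rot": TCP orientation; "force": force on the tool from outside, world axes, zero at the start; "moment": the same for the moment, N m; "gripper_width": opening from 0.0 (shut) to 1.0 (fully open); "grasp_force": force on a finger pad.
Only numpy, scipy, OpenCV 4.12 (cv2) and the standard library are available. Lean on these libraries where they do the work, as an engineer would, in place of code of your own. Each camera call takes 0.05 s, during which the arm holds its last target. There are 200 camera calls.

## Working session

There is one attempt and no reset: what is moved stays moved. The work goes in short steps, Python scripts to look and compute and a tool call to move; the robot and the scene stay as the last step left them, time stands still between calls to the robot, and variables do not carry over. Pictures are saved under pics/ and viewed, at most 10 in all, crops included, and the job is handed in when it is done.

Besides the shell and the picture viewer there is one more tool, called after "Request:" as name([rows], argument=value, ...), one row to a line, values as JSON. servo_tool: Moves the arm, as the interface text tells. Shift numbers are shares of 150 mm and turn numbers shares of pi/4 rad, none past 1 either way. Its arguments: {"type":"object","properties":{"moves":{"type":"array","items":{"type":"array","items":{"type":"number"}}},"newtons":{"type":"number"}},"required":["moves"]}

```bash
mkdir -p pics
cat > h.py <<'E'
import numpy as np, cv2
from plant import robot
def grab(n):
    f=robot.grab_frame(n); f['R']=cv2.Rodrigues(np.array(f['rvec'],float))[0]; f['t']=np.array(f['tvec'],float).ravel(); return f
def ray(f,u,v):
    d=f['R'].T@np.linalg.solve(f['mtx'],[u,v,1.]); return -f['R'].T@f['t'],d
def onz(f,u,v,z):
    c,d=ray(f,u,v); return c+d*(z-c[2])/d[2]
def dep(f,u,v):
    c,d=ray(f,u,v); return c+d*f['range_z'][int(v),int(u)]
def proj(f,p):
    q=f['mtx']@(f['R']@np.array(p)+f['t']); return q[:2]/q[2]
E
python3 - <<'E'
from h import *
for n in('top','side'):
    f=grab(n); cv2.imwrite(f'pics/{n}0.png',f['img'][:,:,::-1]); np.savez(f'{n}0.npz',**f); print(n,ray(f,280,210), (f['range_z']>0).mean())
s=robot.get_state();print(s)
E
```

```text
top (array([0.37826649, 0.04427646, 1.32195741]), array([ 0.15587441, -0.01231683, -0.98774935])) 0.9958418367346938
side (array([ 0.40696512, -0.57821065,  0.87356102]), array([ 0.16978606,  0.61489732, -0.77020519])) 0.9959736394557823
{'time_s': 0.1, 'qpos': array([-1.34539756e+00,  3.53543947e-01,  1.63402988e+00, -2.67905707e-06,
        1.15519840e+00, -2.39957301e-03]), 'joint_vel': array([ 0.00050635, -0.00283217, -0.00201689,  0.00055682, -0.00082342,
        0.00176927]), 'joint_efforts': array([ 1.20653895e-03, -5.94901907e+01, -3.34928870e+01,  6.99902326e-02,
        1.82660617e-02, -3.89605873e-05]), 'eef_pos': array([ 0.14104987, -0.60843809,  0.21397338]), 'tool_rot': array([-3.12007211e+00, -3.56920110e-01,  2.09913834e-04]), 'force': array([0.12733263, 0.4818283 , 0.09310289]), 'moment': array([-0.00944296,  0.00319058,  0.02924197]), 'grasp_force': 0.0, 'gripper_width': 0.9957224946755933}
```

View pics/top0.png

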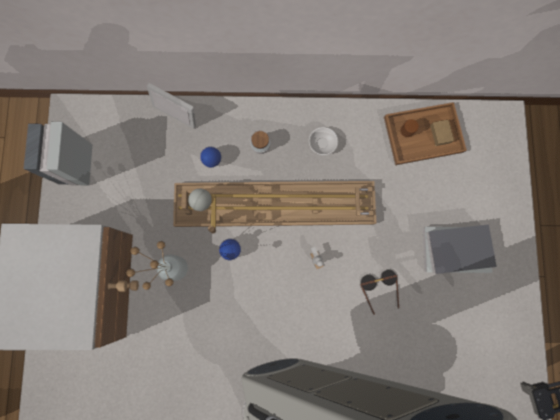

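View pics/side0.png

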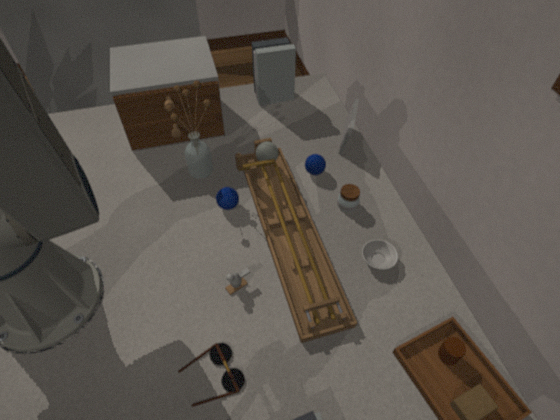

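Top view: ball at (200,200), gate knob near (211,229), rack from (176,205) to (375,203), uphill to the left (+y world). The blue look-alikes are at (210,157) and (230,249), the bird at (317,258), and the sunglasses at (380,285). The side view agrees: ball (266,152), end stop near (322,305).

Run:
```python
from h import *
for n in('top','side'):
    f=dict(np.load(f'{n}0.npz'))
    v,u=np.mgrid[0:420,0:560]
    c=-f['R'].T@f['t']; d=np.stack([u,v,np.ones_like(u)],-1).reshape(-1,3)@np.linalg.inv(f['mtx']).T@f['R']
    P=(c+d*f['range_z'].reshape(-1,1)).reshape(420,560,3)
    hsv=cv2.cvtColor(f['img'],cv2.COLOR_RGB2HSV)
    ub,vb=(200,200) if n=='top' else (266,152)
    # rim: wood, height 20..32mm
    print(n,'fx',f['mtx'][0,0])
    m=((hsv[...,1]>60)&(hsv[...,0]<25)&(P[...,2]>.006)&(P[...,2]<.2)).astype(np.uint8)
    k,l,st,ce=cv2.connectedComponentsWithStats(m)
    i=1+np.argmin([np.hypot(*(ce[j]-((275,204) if n=='top' else(295,235)))) if st[j,4]>1500 else 1e9 for j in range(1,k)])
    mm=(l==i); print(st[i])
    r=mm&(abs(P[...,2]-.026)<.006); q=P[r][:,:2].astype(np.float32)
    rc=cv2.minAreaRect(q); print('rim rect',rc)
    print('med rim pts pct',np.percentile(q,[1,50,99],axis=0))
    # ball: depth high near
    w=(np.hypot(u-ub,v-vb)<18)&(P[...,2]>.085)&(hsv[...,1]<60)
    q=P[w]; A=np.c_[2*q,np.ones(len(q))]; s=np.linalg.lstsq(A,(q**2).sum(1),rcond=None)[0]
    print('ball fit',s[:3],np.sqrt(s[3]+s[:3]@s[:3]),len(q),'top',q[:,2].max(), 'pix',u[w].mean(),v[w].mean())
    # things higher than 70mm near rack non-ball
    kn=(P[...,2]>.085)&(hsv[...,1]>60)&(np.hypot(u-ub,v-vb)<45)
    for p,uu,vv in zip(P[kn],u[kn],v[kn]): print(uu,vv,p.round(3)) if len(P[kn])<60 else None
    print(len(P[kn]))
    for name,m2 in (('z>30 robot side',(P[...,2]>.03)&(np.hypot(u-ub,v-vb)<300)),):
        pass
```

```text
top fx 441.9464713126324
[ 173  181  203   52 8179]
rim rect ((0.6044909954071045, 0.04474148154258728), (0.1314324140548706, 0.5995408296585083), 1.281019687652588)
med rim pts pct [[ 0.5352357  -0.25379234]
 [ 0.60075754  0.00775669]
 [ 0.67376854  0.34217154]]
ball fit [0.49963834 0.16041343 0.71475181] 0.6110098243702918 406 top 1.3219574142808692 pix 199.47536945812809 199.1305418719212
367
side fx 406.0563057228812
[ 235  138  122  205 9787]
rim rect ((0.6011453866958618, 0.04231622815132141), (0.13111229240894318, 0.6026399731636047), 1.2843806743621826)
med rim pts pct [[ 0.53263482 -0.25841935]
 [ 0.60110539 -0.08012135]
 [ 0.67092839  0.33741973]]
ball fit [0.470632   0.0048686  0.66593903] 0.611406173752042 348 top 0.8735610224928692 pix 266.2586206896552 150.67241379310346
436
```

```bash
cat >> h.py <<'E'
a=np.radians(1.283); O=np.array([.603,.0435]); ex=np.array([np.cos(a),np.sin(a)]); ey=np.array([-np.sin(a),np.cos(a)])
def W(x,y,z): return np.r_[O+x*ex+y*ey,z]
def L(p): d=np.array(p)[:2]-O; return np.array([d@ex,d@ey,p[2]])
E
python3 - <<'E'
from h import *
for n in('top','side'):
    f=dict(np.load(f'{n}0.npz')); img=f['img'][:,:,::-1].copy()
    print(n,'ball L',L(onz(f,*((199.5,199.1) if n=='top' else (266.3,150.7)),.098)), 'proj',proj(f,W(0,.2,.098)))
    for p,c in((W(0,.2,.098),(0,0,255)),(W(-.085,.162,.10),(0,255,0)),(W(0,-.22,.0644),(255,0,255)),(W(-.065,-.3,.026),(255,255,0)),(W(.065,.3,.026),(255,255,0)),(W(.065,-.3,.026),(255,255,0)),(W(-.065,.3,.026),(255,255,0))):
        cv2.circle(img,tuple(int(round(i)) for i in proj(f,p)),1,c,-1)
    x,y=(165,165) if n=='top' else (225,125)
    w,h=(220,85) if n=='top' else(140,220)
    s=3.5 if n=='top' else 2.7
    cv2.imwrite(f'pics/{n}1.png',cv2.resize(img[y:y+h,x:x+w],None,fx=s,fy=s,interpolation=cv2.INTER_NEAREST))
E
```

```text
top ball L [0.00175851 0.2115885  0.098     ] proj [203.63768102 199.67000546]
side ball L [-0.00054078  0.2175369   0.098     ] proj [268.13301829 154.72749164]
```

View pics/top1.png

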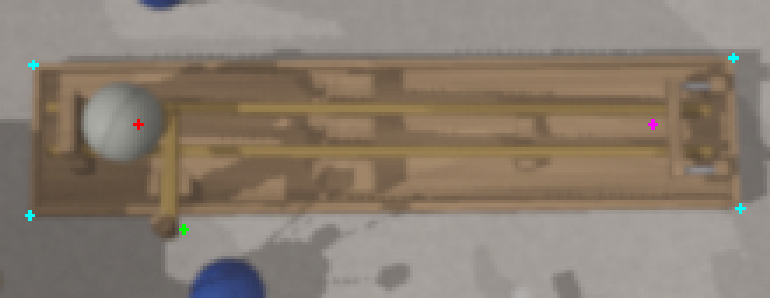

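View pics/side1.png

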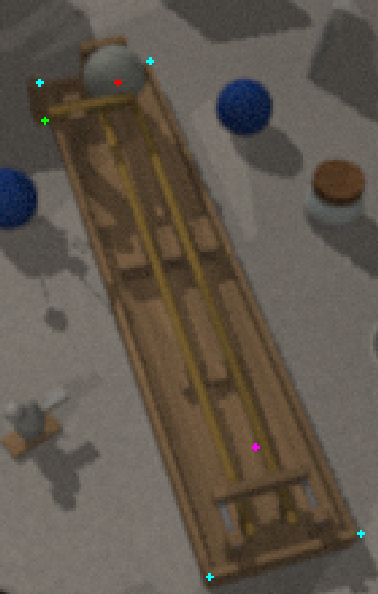

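Run:
```python
from h import *
f=dict(np.load('top0.npz')); g=dict(np.load('side0.npz'))
T=lambda x,y:(165+x/3.5-.4,165+y/3.5-.4); S=lambda x,y:(225+x/2.7-.4,125+y/2.7-.4)
def show(n,fr,p,z,exp): print(n,L(onz(fr,*p,z)).round(4),'expect',exp)
show('knob T',f,T(164,228),.123,(-.085,.162)); 
show('bar T',f,T(170,160),.08,'y.162'); show('bar S',g,S(95,105),.08,'y.162')
show('stop T',f,T(675,128),.05,'y-.254'); show('stop S',g,S(263,487),.05,'y-.254')
show('cross mid T',f,T(389,125),.045,'y.02?'); 
show('cross mid S',g,S(172,255),.045,'y.02?')
for c in((33,65),(738,57),(30,213),(740,207)): show('c',f,T(*c),.026,'')
# triangulate ball
def tri(p,q):
    c1,d1=ray(f,*p);c2,d2=ray(g,*q); s=np.linalg.lstsq(np.c_[d1,-d2],c2-c1,rcond=None)[0]; A=c1+d1*s[0];B=c2+d2*s[1]; return L((A+B)/2).round(4),np.linalg.norm(A-B)
def circ(fr,c):
    hsv=cv2.cvtColor(fr['img'],cv2.COLOR_RGB2HSV);gr=cv2.cvtColor(fr['img'],cv2.COLOR_RGB2GRAY)
    return cv2.HoughCircles(cv2.medianBlur(gr,3),cv2.HOUGH_GRADIENT_ALT,1,20,param1=100,param2=.6,minRadius=8,maxRadius=18)
for fr in(f,g):
    print(circ(fr,0))
print(tri((200.1,199.9),S(113,72)))
```

```text
knob T [-0.0879  0.1737  0.123 ] expect (-0.085, 0.162)
bar T [-0.0277  0.1755  0.08  ] expect y.162
bar S [-0.0272  0.1908  0.08  ] expect y.162
stop T [-0.0009 -0.2422  0.05  ] expect y-.254
stop S [-0.0019 -0.2503  0.05  ] expect y-.254
cross mid T [ 0.0054 -0.0025  0.045 ] expect y.02?
cross mid S [-0.0004  0.0047  0.045 ] expect y.02?
c [0.0643 0.3002 0.026 ] expect 
c [ 0.0648 -0.304   0.026 ] expect 
c [-0.0628  0.2995  0.026 ] expect 
c [-0.0652 -0.2992  0.026 ] expect 
[[[408.        128.         13.166413 ]
  [323.        141.         13.520205 ]
  [ 23.        111.         15.589417 ]
  [200.        199.         12.569839 ]
  [260.        139.         10.9924345]
  [417.        265.         13.997748 ]
  [211.        157.         10.602784 ]
  [ 54.        106.         13.979463 ]
  [230.        249.         10.785269 ]
  [360.        313.         11.529912 ]
  [117.        327.         13.427497 ]
  [168.        269.         11.596908 ]
  [ 14.         58.         11.117387 ]
  [389.        277.          8.401998 ]]]
[[[349.        193.         10.771301 ]
  [232.        380.         12.522832 ]
  [227.        198.         11.343992 ]
  [325.         95.         14.0764065]
  [315.        164.         10.50238  ]
  [219.        355.         11.475966 ]
  [ 90.        296.         12.155762 ]
  [451.        354.         14.250272 ]
  [384.        254.         14.033914 ]
  [395.        111.         12.21799  ]]]
(array([-0.002 ,  0.2089,  0.1038]), np.float64(0.0006989239228775674))
```

```bash
python3 - <<'E'
from h import *
f=dict(np.load('top0.npz')); g=dict(np.load('side0.npz'))
T=lambda x,y:(165+x/3.5-.4,165+y/3.5-.4); S=lambda x,y:(225+x/2.7-.4,125+y/2.7-.4)
def d(n,fr,p):
    u,v=map(round,p); print(n,L(dep(fr,u,v)).round(4))
d('ball T',f,(200,199)); d('ball S',g,(266,151))
d('knob T',f,T(164,228)); d('bar T',f,T(170,160)); d('bar S',g,S(95,105)); d('bar S',g,S(70,110)); d('knob S',g,S(40,100))
for x in(280,420,560,640): d('rodT',f,T(x,109)); d('rodT2',f,T(x,152))
d('stopT',f,T(675,128)); d('stopS',g,S(263,487))
for p in((250,300),(300,320),(150,380),(300,160),(450,200)): d('tableT',f,p)
for p in((200,240),(150,300),(260,330),(370,300)): d('tableS',g,p)
for x in(310,345,365,389): d(f'floorT{x}',f,T(x,130))
E
python3 - <<'E'
import cv2
i=cv2.imread('pics/side0.png')[130:210,225:300]; cv2.imwrite('pics/c.png',cv2.resize(i,None,fx=7,fy=7,interpolation=cv2.INTER_CUBIC))
E
```

```text
ball T [-0.0035  0.2053  0.1276]
ball S [-0.0083  0.1901  0.1226]
knob T [-0.0912  0.1717  0.1456]
bar T [-0.0306  0.1727  0.1041]
bar S [-0.0314  0.1692  0.1028]
bar S [-0.0566  0.1695  0.1018]
knob S [-0.0896  0.1624  0.1284]
rodT [0.0168 0.0867 0.0581]
rodT2 [-0.0183  0.0868  0.0566]
rodT [ 0.0169 -0.0298  0.0505]
rodT2 [-0.0186 -0.0292  0.0498]
rodT [ 0.0175 -0.1484  0.0405]
rodT2 [-0.0191 -0.1468  0.0443]
rodT [ 0.0174 -0.2143  0.0368]
rodT2 [-0.018  -0.2135  0.0328]
stopT [-2.00e-04 -2.41e-01  4.91e-02]
stopS [-0.0015 -0.2495  0.0481]
tableT [-2.82e-01  7.62e-02  1.00e-04]
tableT [-0.341  -0.0688  0.0031]
tableT [-0.4985  0.3586  0.0038]
tableT [ 0.1384 -0.0792  0.0027]
tableT [ 0.0076 -0.5351  0.0037]
tableS [-0.2324  0.035   0.0023]
tableS [-0.3732 -0.1014 -0.0007]
tableS [-0.1436 -0.2456 -0.0007]
tableS [ 0.124  -0.2477 -0.0008]
floorT310 [0.0067 0.0656 0.0132]
floorT345 [0.0025 0.0351 0.0354]
floorT365 [0.002  0.0174 0.0368]
floorT389 [ 0.0067 -0.0035  0.0088]
```

View pics/c.png

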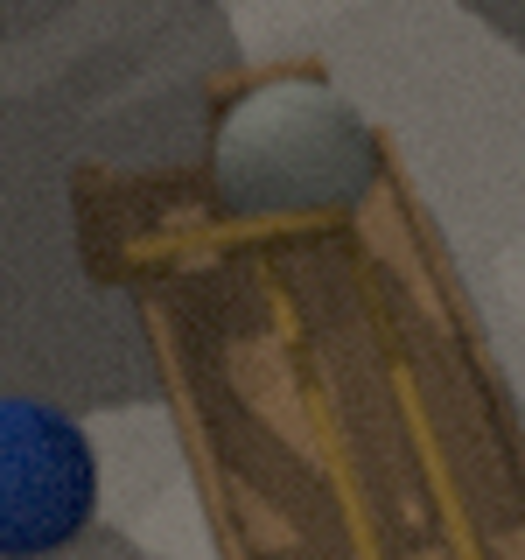

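```bash
sed -i 's/^a=.*/a=np.radians(1.283); ex=np.array([np.cos(a),np.sin(a)]); ey=np.array([-np.sin(a),np.cos(a)]); O=np.array([.602,.043])+.008*ey/' h.py
python3 - <<'E'
from h import *
t=W(-.05,.162,.116); p=robot.get_state()['eef_pos']; print(O,t,(t-p)/.15)
f=dict(np.load('top0.npz'))
print([onz(f,*q,z).round(3) for q,z in (((168,268),.07),((162,245),.25),((317,258),.04),((380,285),0),((230,249),.03))])
E
```

```text
[0.60182087 0.05099799] [0.54820612 0.21183785 0.116     ] [ 2.71437494  5.46850623 -0.65315584]
[array([0.409, 0.34 , 0.07 ]), array([0.459, 0.315, 0.25 ]), array([ 0.441, -0.08 ,  0.04 ]), array([ 0.365, -0.27 ,  0.   ]), array([0.466, 0.173, 0.03 ])]
```

Request:
servo_tool([
  [0.137,0.273,0,0,0,0.19,1],
  [0.137,0.273,0,0,0,0.19,1],
  [0.137,0.273,0,0,0,0.19,1],
  [0.137,0.273,0,0,0,0.19,1],
  [0.137,0.273,0,0,0,0.19,1],
], newtons=10)

```text
time_s: 0.6
eef_pos: [0.2442, -0.4022, 0.2143]
tool_rot: [-2.772, -1.478, -0.0]
force: [-0.4, -0.3, 0.2]
gripper_width: 0.583
grasp_force: 0.0
```

Request:
servo_tool([
  [0.137,0.273,0,0,0,0.19,1],
  [0.137,0.273,0,0,0,0.19,1],
  [0.137,0.273,0,0,0,0.19,1],
  [0.137,0.273,0,0,0,0.19,1],
  [0.137,0.273,0,0,0,0.032,1],
])

```text
time_s: 1.1
eef_pos: [0.3469, -0.1976, 0.2146]
tool_rot: [2.187, 2.255, 0.0]
force: [1.1, -1.1, -0.3]
gripper_width: 0.148
grasp_force: 0.0
```

Request:
servo_tool([
  [0.137,0.273,0,0,0,0,1],
  [0.137,0.273,0,0,0,0,1],
  [0.137,0.273,0,0,0,0,1],
  [0.137,0.273,0,0,0,0,1],
  [0.137,0.273,0,0,0,0,1],
])

```text
time_s: 1.6
eef_pos: [0.4498, 0.0074, 0.2146]
tool_rot: [2.193, 2.249, -0.0]
force: [0.7, -0.1, -0.4]
gripper_width: 0.006
grasp_force: 0.0
```

Request:
servo_tool([
  [0.137,0.273,0,0,0,0,1],
  [0.137,0.273,0,0,0,0,1],
  [0.137,0.273,0,0,0,0,1],
  [0.137,0.273,0,0,0,0,1],
  [0.137,0.273,-0.1,0,0,0,1],
])

```text
time_s: 2.1
eef_pos: [0.5537, 0.2125, 0.2008]
tool_rot: [2.192, 2.249, 0.004]
force: [1.5, -0.0, -0.1]
gripper_width: 0.002
grasp_force: 0.0
```

Run:
```python
from h import *
s=robot.get_state(); print(s['eef_pos'],L(s['eef_pos']),(W(-.05,.162,.116)-s['eef_pos'])/.15,s['force'],s['tool_rot'])
R=cv2.Rodrigues(s['tool_rot'])[0]; print(R[:,1],s['gripper_width'],s['qpos'])
g=grab('side'); cv2.imwrite('pics/c2.png',cv2.resize(g['img'][80:230,180:380,::-1],None,fx=3.5,fy=3.5,interpolation=cv2.INTER_CUBIC))
```

```text
[0.55373946 0.21249801 0.20083667] [-0.04445326  0.16253611  0.20083667] [-0.03688896 -0.00440112 -0.56557777] [ 1.46916654 -0.04015423 -0.11639633] [2.19200314 2.24858654 0.00420712]
[0.99967123 0.02547911 0.0028707 ] 0.0019270551529325195 [ 3.63958230e-01  3.15642604e-01  1.71981019e+00 -1.23379553e-04
  1.10313525e+00  3.38530428e-01]
```

View pics/c2.png

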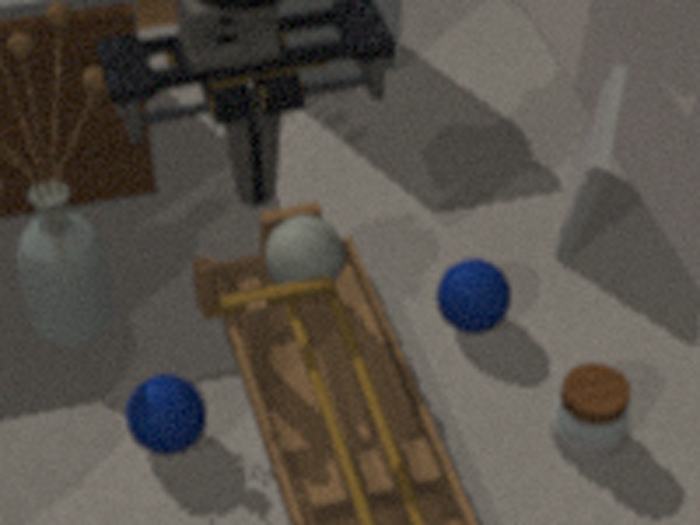

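The gripper is shut above the guide (tip at crop (258,200)). The knob is at crop (207,270), and the ball is untouched at (305,255).

Request:
servo_tool([
  [-0.01,0,-0.19,0,0,0,1],
  [-0.01,0,-0.19,0,0,0,1],
  [-0.01,0,-0.19,0,0,0,1],
  [-0.05,-0.001,0,0,0,0,1],
  [-0.05,-0.001,0,0,0,0,1],
])

```text
time_s: 2.65
eef_pos: [0.532, 0.2097, 0.114]
tool_rot: [-2.193, -2.249, 0.002]
force: [0.7, 0.6, 0.1]
gripper_width: 0.006
grasp_force: 0.6
```

Run:
```python
from h import *
s=robot.get_state(); print(L(s['eef_pos']),s['force'])
g=grab('side'); cv2.imwrite('pics/c3.png',cv2.resize(g['img'][100:200,205:305,::-1],None,fx=6,fy=6,interpolation=cv2.INTER_CUBIC))
```

```text
[-0.06627985  0.16018245  0.11402517] [0.70033812 0.61316705 0.11706979]
```

View pics/c3.png

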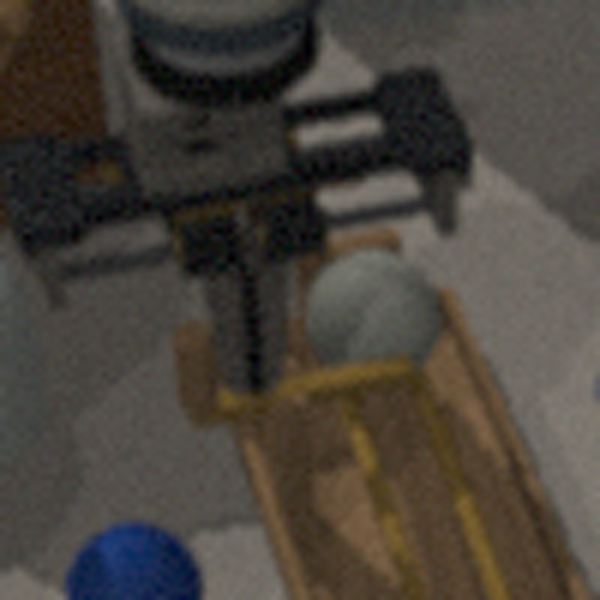

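Fingers are beside the knob's inner face (knob at crop (193,370), tips at (250,385)). First a partial pull.

Request:
servo_tool([
  [-0.04,-0.001,0,0,0,0,1],
  [-0.04,-0.001,0,0,0,0,1],
  [-0.04,-0.001,0,0,0,0,1],
  [-0.04,-0.001,0,0,0,0,1],
  [-0.04,-0.001,0,0,0,0,1],
])

```text
time_s: 3.2
eef_pos: [0.5024, 0.2092, 0.1145]
tool_rot: [2.193, 2.249, 0.001]
force: [2.2, 0.3, 1.0]
gripper_width: 0.003
grasp_force: 0.6
```

```bash
cat >> h.py <<'E'
def knob(g,g0):
    # image shift of the knob/bar-end patch along gate travel, local x by ray casting at z=.125
    pass
def brass_end(g):
    hsv=cv2.cvtColor(g['img'],cv2.COLOR_RGB2HSV)
    return hsv
E
python3 - <<'E'
from h import *
s=robot.get_state(); print(L(s['eef_pos']),s['force'],s['grasp_force'])
g=grab('side'); np.savez('s3.npz',**g)
g0=dict(np.load('side0.npz'))
for f in (g0,g):
    i=cv2.cvtColor(f['img'],cv2.COLOR_RGB2HSV).astype(int)
    # far end of bar: project line along bar, brass saturated
    for x in np.arange(-.12,.05,.008):
        u,v=proj(f,W(x,.162,.103)); print(int(x*1000),[tuple(i[int(round(v))+k,int(round(u)),1:]) for k in(-1,1)],end=' ')
    print()
cv2.imwrite('pics/c4.png',cv2.resize(g['img'][100:200,205:305,::-1],None,fx=6,fy=6,interpolation=cv2.INTER_CUBIC))
E
```

```text
[-0.09588837  0.16039647  0.11448759] [2.18909223 0.3296673  1.03475725] 0.5637832917273045
-120 [(np.int64(28), np.int64(72)), (np.int64(31), np.int64(74))] -111 [(np.int64(44), np.int64(70)), (np.int64(30), np.int64(69))] -103 [(np.int64(18), np.int64(70)), (np.int64(22), np.int64(70))] -95 [(np.int64(61), np.int64(63)), (np.int64(18), np.int64(71))] -87 [(np.int64(162), np.int64(52)), (np.int64(119), np.int64(60))] -79 [(np.int64(136), np.int64(71)), (np.int64(136), np.int64(62))] -71 [(np.int64(150), np.int64(95)), (np.int64(159), np.int64(69))] -63 [(np.int64(148), np.int64(100)), (np.int64(140), np.int64(84))] -55 [(np.int64(171), np.int64(97)), (np.int64(129), np.int64(87))] -47 [(np.int64(174), np.int64(95)), (np.int64(134), np.int64(93))] -39 [(np.int64(150), np.int64(100)), (np.int64(116), np.int64(68))] -31 [(np.int64(152), np.int64(97)), (np.int64(146), np.int64(75))] -23 [(np.int64(167), np.int64(93)), (np.int64(162), np.int64(88))] -15 [(np.int64(151), np.int64(101)), (np.int64(184), np.int64(68))] -7 [(np.int64(144), np.int64(78)), (np.int64(140), np.int64(82))] 0 [(np
[... 1220 characters left out ...]
), np.int64(110)), (np.int64(144), np.int64(85))] -23 [(np.int64(107), np.int64(98)), (np.int64(148), np.int64(95))] -15 [(np.int64(20), np.int64(78)), (np.int64(28), np.int64(72))] -7 [(np.int64(16), np.int64(81)), (np.int64(31), np.int64(81))] 0 [(np.int64(32), np.int64(79)), (np.int64(32), np.int64(72))] 8 [(np.int64(24), np.int64(74)), (np.int64(15), np.int64(70))] 16 [(np.int64(27), np.int64(65)), (np.int64(50), np.int64(72))] 24 [(np.int64(112), np.int64(100)), (np.int64(106), np.int64(108))] 32 [(np.int64(110), np.int64(86)), (np.int64(112), np.int64(75))] 40 [(np.int64(34), np.int64(113)), (np.int64(70), np.int64(99))] 48 [(np.int64(25), np.int64(111)), (np.int64(21), np.int64(111))]
```

View pics/c4.png

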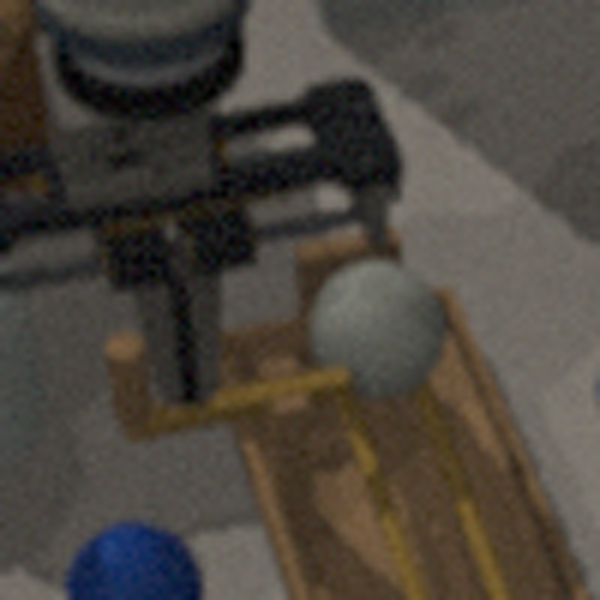

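The gate is about 30 mm out: the bar end is at crop (345,378), and the ball leans on its corner at (377,328). Now the rest of the pull, then leave downhill.

Request:
servo_tool([
  [-0.047,-0.001,0,0,0,0,1],
  [-0.047,-0.001,0,0,0,0,1],
  [-0.047,-0.001,0,0,0,0,1],
  [0.04,-0.1,0,0,0,0,1],
  [0.03,-0.3,0,0,0,0,1],
])

```text
time_s: 3.75
eef_pos: [0.4922, 0.1503, 0.1142]
tool_rot: [-2.19, -2.253, -0.002]
force: [0.7, -1.1, 0.0]
gripper_width: 0.004
grasp_force: 0.0
```

```bash
cat >> h.py <<'E'
def ball(n,guess,save=None):
    """ball centre (rack y) from a grey round blob near the rods; range-gated above z=.08ish"""
    f=grab(n); 
    if save: np.savez(save,**f)
    v,u=np.mgrid[0:420,0:560]; c=-f['R'].T@f['t']
    d=np.stack([u,v,np.ones_like(u)],-1).reshape(-1,3)@np.linalg.inv(f['mtx']).T@f['R']
    P=c+d*f['range_z'].reshape(-1,1); q=P[:,:2]-O
    l=np.c_[q@ex,q@ey,P[:,2]].reshape(420,560,3); hsv=cv2.cvtColor(f['img'],cv2.COLOR_RGB2HSV)
    m=(abs(l[...,0])<.04)&(abs(l[...,1]-guess)<.1)&(l[...,2]>.065+.08*l[...,1])&(l[...,2]<.125+.08*l[...,1])&(hsv[...,1]<75)
    k,lab,st,ce=cv2.connectedComponentsWithStats(cv2.morphologyEx(m.astype(np.uint8),cv2.MORPH_OPEN,np.ones((3,3))))
    t=robot.get_state()['time_s']
    for i in range(1,k):
        if st[i,4]>60:
            y=guess
            for _ in range(3): y=L(onz(f,*(st[i,:2]+(st[i,2:4]-1)/2),.082+.08*y))[1]
            print(n,'t',round(t,3),'y',round(y,4),'box',st[i])
E
python3 - <<'E'
from h import *
s=robot.get_state(); print(L(s['eef_pos']),s['time_s'],s['force'])
ball('top',.18,'t4.npz'); ball('side',.18,'s4.npz')
E
```

```text
[-0.10738526  0.10171777  0.11422242] 3.75 [ 0.68219666 -1.07436441  0.00579922]
top t 3.8 y 0.1668 box [204 189  19  11 134]
side t 3.85 y 0.1542 box [260 154  23  23 389]
```

```bash
sed -i 's/    f=grab(n); $/    f=grab(n) if n in("top","side") else dict(np.load(n))/' h.py
python3 - <<'E'
from h import *
for n in('side0.npz','top0.npz','s3.npz','t4.npz','s4.npz'): ball(n,.18)
E
```

```text
side0.npz t 3.85 y 0.2117 box [256 141  22  19 350]
top0.npz t 3.85 y 0.2026 box [189 188  23  23 410]
s3.npz t 3.85 y 0.1962 box [257 143  22  23 392]
t4.npz t 3.85 y 0.1668 box [204 189  19  11 134]
s4.npz t 3.85 y 0.1542 box [260 154  23  23 389]
```

Request:
servo_tool([
  [0.184,-0.241,-0.067,0,0,0,1],
  [0.184,-0.241,-0.067,0,0,0,1],
  [0.184,-0.241,-0.067,0,0,0,1],
  [0.184,-0.241,-0.067,0,0,0,1],
])

```text
time_s: 4.25
eef_pos: [0.6028, 0.0033, 0.0734]
tool_rot: [-2.193, -2.249, 0.0]
force: [0.1, 0.8, 0.5]
gripper_width: 0.006
grasp_force: 0.0
```

Run:
```python
from h import *
s=robot.get_state(); print(L(s['eef_pos']),s['time_s'],s['force'])
ball('top',.07,'t5.npz')
```

```text
[-9.69802303e-05 -4.77034715e-02  7.33563522e-02] 4.25 [0.12860009 0.7933988  0.48714981]
top t 4.3 y 0.0871 box [231 189  22  22 395]
```

Request:
servo_tool([
  [0,0,0,0,0,0,1],
])

```text
time_s: 4.4
eef_pos: [0.6027, 0.0027, 0.0728]
tool_rot: [-2.196, -2.245, 0.001]
force: [-0.4, 0.5, -0.1]
gripper_width: 0.003
grasp_force: 0.0
```

Run:
```python
from h import *
s=robot.get_state(); print(L(s['eef_pos']),s['time_s'],s['force'])
ball('top',.05,'t6.npz')
```

```text
[-0.00018296 -0.04833258  0.07280133] 4.4 [-0.37619738  0.4679219  -0.10959506]
top t 4.45 y 0.059 box [241 189  22  22 391]
```

Request:
servo_tool([
  [0,-0.013,-0.001,0,0,0,1],
  [0.001,-0.06,-0.005,0,0,0,1],
  [0.002,-0.093,-0.0075,0,0,0,1],
  [0.0025,-0.113,-0.009,0,0,0,1],
  [0.0025,-0.113,-0.009,0,0,0,1],
])

```text
time_s: 4.95
eef_pos: [0.6035, -0.0562, 0.0693]
tool_rot: [2.193, 2.249, 0.0]
force: [-0.3, -0.0, -0.6]
gripper_width: 0.006
grasp_force: 0.0
```

Run:
```python
from h import *
s=robot.get_state(); print(L(s['eef_pos']),s['time_s'],s['force'])
```

```text
[-0.00069608 -0.10717494  0.06925757] 4.95 [-0.2866912  -0.01483632 -0.57581119]
```

Request:
servo_tool([
  [0.0027,-0.12,-0.0095,0,0,0,1],
  [0.0025,-0.113,-0.009,0,0,0,1],
  [0.0025,-0.107,-0.0085,0,0,0,1],
  [0.002,-0.087,-0.007,0,0,0,1],
  [0.0013,-0.06,-0.005,0,0,0,1],
])

```text
time_s: 5.45
eef_pos: [0.6052, -0.1293, 0.0631]
tool_rot: [-2.194, -2.248, 0.0]
force: [0.1, -0.2, -0.6]
gripper_width: 0.005
grasp_force: 0.0
```

Request:
servo_tool([
  [0.001,-0.035,-0.003,0,0,0,1],
  [0,-0.017,-0.0015,0,0,0,1],
  [0,-0.007,0,0,0,0,1],
  [0,0,0,0,0,0,1],
  [0,0,0,0,0,0,1],
])

```text
time_s: 5.95
eef_pos: [0.6055, -0.1363, 0.0628]
tool_rot: [2.193, 2.25, -0.0]
force: [-0.2, -1.7, 0.1]
gripper_width: 0.005
grasp_force: 0.5
```

Run:
```python
from h import *
s=robot.get_state(); print(L(s['eef_pos']),s['time_s'],s['force'])
ball('top',-.13,'t7.npz')
f=dict(np.load('t7.npz')); cv2.imwrite('pics/c5.png',cv2.resize(f['img'][150:300,170:400,::-1],None,fx=3,fy=3,interpolation=cv2.INTER_CUBIC))
```

```text
[-0.00052583 -0.1873665   0.06276341] 5.95 [-0.2283367  -1.66070592  0.06972251]
top t 6.0 y -0.1316 box [311 189  15  22 237]
```

View pics/c5.png

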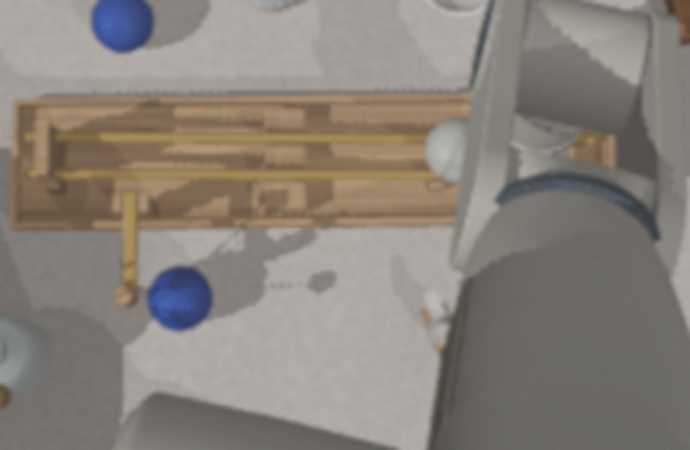

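The gate is out (knob at crop (125,295)), and the ball is held against the fingertips at about y = −0.142 (crop (458,150)), lower half. Now hold it.

Request:
servo_tool([
  [0,0,0,0,0,0,1],
  [0,0,0,0,0,0,1],
  [0,0,0,0,0,0,1],
  [0,0,0,0,0,0,1],
  [0,0,0,0,0,0,1],
])

```text
time_s: 6.5
eef_pos: [0.6054, -0.1366, 0.0626]
tool_rot: [-2.193, -2.249, -0.0]
force: [0.8, 0.4, -1.0]
gripper_width: 0.004
grasp_force: 0.1
```

Request:
servo_tool([
  [0,0,0,0,0,0,1],
  [0,0,0,0,0,0,1],
  [0,0,0,0,0,0,1],
  [0,0,0,0,0,0,1],
  [0,0,0,0,0,0,1],
])

```text
time_s: 7.0
eef_pos: [0.6054, -0.1366, 0.0626]
tool_rot: [-2.193, -2.249, 0.0]
force: [1.0, -0.6, 0.0]
gripper_width: 0.005
grasp_force: 0.0
```

Request:
servo_tool([
  [0,0,0,0,0,0,1],
  [0,0,0,0,0,0,1],
  [0,0,0,0,0,0,1],
  [0,0,0,0,0,0,1],
  [0,0,0,0,0,0,1],
])

```text
time_s: 7.5
eef_pos: [0.6054, -0.1367, 0.0626]
tool_rot: [-2.193, -2.249, 0.0]
force: [-0.6, 0.7, 0.2]
gripper_width: 0.01
grasp_force: 0.0
```

Run:
```python
from h import *
s=robot.get_state(); print(L(s['eef_pos']),s['time_s'],s['force'])
ball('top',-.13)
```

```text
[-0.00062665 -0.18768416  0.06263368] 7.5 [-0.60112173  0.67869266  0.16449117]
top t 7.55 y -0.1331 box [312 189  14  22 234]
```

Request:
servo_tool([
  [0,-0.013,-0.001,0,0,0,1],
  [0.001,-0.027,-0.0015,0,0,0,1],
  [0.001,-0.04,-0.0023,0,0,0,1],
  [0.001,-0.04,-0.0023,0,0,0,1],
  [0.001,-0.04,-0.0023,0,0,0,1],
])

```text
time_s: 8.05
eef_pos: [0.606, -0.1614, 0.0612]
tool_rot: [2.194, 2.249, -0.0]
force: [0.5, 0.1, 0.1]
gripper_width: 0.006
grasp_force: 0.0
```

Request:
servo_tool([
  [0.001,-0.04,-0.0023,0,0,0,1],
  [0.001,-0.04,-0.0023,0,0,0,1],
  [0.001,-0.04,-0.0023,0,0,0,1],
  [0.001,-0.04,-0.0023,0,0,0,1],
  [0.001,-0.037,-0.002,0,0,0,1],
])

```text
time_s: 8.55
eef_pos: [0.6068, -0.1908, 0.0595]
tool_rot: [2.193, 2.249, 0.0]
force: [0.3, -0.1, -1.1]
gripper_width: 0.006
grasp_force: 0.0
```

Request:
servo_tool([
  [0.001,-0.03,-0.002,0,0,0,1],
  [0,-0.023,-0.0015,0,0,0,1],
  [0,-0.02,-0.001,0,0,0,1],
  [0,-0.02,-0.001,0,0,0,1],
  [0,-0.017,-0.001,0,0,0,1],
])

```text
time_s: 9.05
eef_pos: [0.6069, -0.2068, 0.0586]
tool_rot: [-2.193, -2.249, 0.0]
force: [-0.7, -0.6, 0.2]
gripper_width: 0.008
grasp_force: 0.0
```

Request:
servo_tool([
  [0,-0.017,0,0,0,0,1],
  [0,-0.017,0,0,0,0,1],
  [0,-0.017,0,0,0,0,1],
  [0,-0.017,0,0,0,0,1],
  [0,-0.017,0,0,0,0,1],
])

```text
time_s: 9.55
eef_pos: [0.6069, -0.2196, 0.0586]
tool_rot: [-2.193, -2.249, -0.0]
force: [-0.5, 0.3, 0.6]
gripper_width: 0.007
grasp_force: 0.0
```

Run:
```python
from h import *
s=robot.get_state(); print(L(s['eef_pos']),s['time_s'],s['force'])
ball('top',-.2,'t8.npz'); ball('side',-.2,'s8.npz')
```

```text
[-0.00098158 -0.27065944  0.05859725] 9.55 [-0.46282795  0.34886278  0.62360535]
top t 9.6 y -0.2195 box [337 189  23  22 396]
side t 9.65 y -0.2715 box [319 303  15  11  85]
```

Request:
servo_tool([
  [0,-0.02,0,0,0,0,1],
  [0,-0.02,0,0,0,0,1],
  [0,-0.02,0,0,0,0,1],
  [0,-0.02,0,0,0,0,1],
  [0,-0.02,0,0,0,0,1],
])

```text
time_s: 10.15
eef_pos: [0.6069, -0.2347, 0.0586]
tool_rot: [-2.193, -2.249, 0.0]
force: [-0.4, -0.8, 0.4]
gripper_width: 0.007
grasp_force: 0.0
```

Run:
```python
from h import *
s=robot.get_state(); print(L(s['eef_pos']),s['time_s'],s['force'])
ball('top',-.2,'t9.npz')
```

```text
[-0.00134704 -0.28578539  0.05856552] 10.15 [-0.43444134 -0.75886469  0.35131627]
top t 10.2 y -0.2195 box [337 189  23  22 401]
```

The ball's position is unchanged while the fingers moved on, so it rests on the stop. Lift clear.

Request:
servo_tool([
  [0,-0.06,0,0,0,0,1],
  [0,-0.05,0.1,0,0,0,1],
  [0,0,0.3,0,0,0,1],
  [0,0,0.3,0,0,0,1],
  [0,-0.1,0.3,0,0,0,1],
])

```text
time_s: 10.7
eef_pos: [0.6067, -0.2655, 0.2114]
tool_rot: [-2.192, -2.25, -0.001]
force: [1.5, -0.2, 0.0]
gripper_width: 0.005
grasp_force: 0.0
```

Request:
servo_tool([
  [0,-0.3,0,0,0,0,1],
  [0,-0.3,0,0,0,0,1],
  [0,-0.3,0,0,0,0,1],
  [0,-0.2,0,0,0,0,1],
  [0,0,0,0,0,0,1],
])

```text
time_s: 11.2
eef_pos: [0.6059, -0.4356, 0.2095]
tool_rot: [2.196, 2.244, -0.001]
force: [-0.8, 0.7, -1.4]
gripper_width: 0.003
grasp_force: 0.0
```

Run:
```python
from h import *
ball('top',-.2,'t10.npz')
f=dict(np.load('t10.npz')); cv2.imwrite('pics/c6.png',f['img'][:,:,::-1])
```

```text
top t 11.25 y -0.2195 box [337 189  23  22 400]
```

View pics/c6.png

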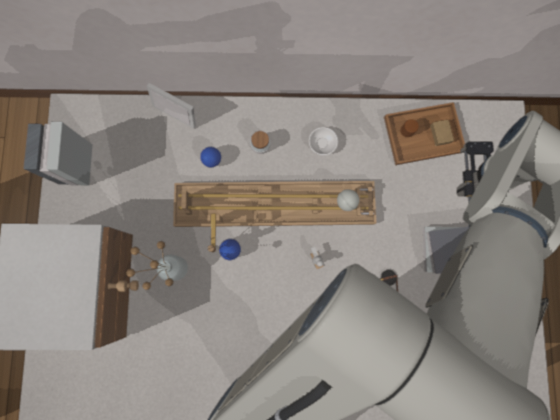

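The ball rests at (348,200) against the end stop. The gate is out (knob at (212,247)) and nothing else I can see has moved. The arm hides part of the sunglasses, but it passed well above them.

```bash
python3 -c "
from plant import robot
print(robot.close_job())"
```

```text
the job is handed in; nothing more can be done
None
```

I pulled the gate out, let the ball run past the middle cross-piece, caught it with the fingertips and held it still on the lower half for about 1.5 s, then eased it down to rest against the end stop; the job is handed in, with no verdict shown.

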